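# Counter-hold the hidden bolt head on a display-stand jig

### The job

Push the orange drive cap on the front of the jig fully home towards the bracket until it snaps past its detent, so that its slowly turning prongs catch the winged nut. Then reach down into the gap behind the bracket, grasp the brass bolt head and hold it so that bolt and drive stop turning: finish while still holding it, with the drive stalled against your grip. Leave the loose things around undisturbed.

Things in the scene. Friction and masses are not known exactly. Their poses are not given: they have to be found in the camera images.
- fixture: The jig, fixed to the table; place and yaw vary. Origin at table height below the middle of the upright dark steel bracket. x runs level from the black motor (-x, robot side) through the bracket to the back, y left, z up. Base plate x -200 to 80 mm, y +-100 mm, 12 mm thick. Bracket plate x +-2.5 mm, y +-65 mm, top 110 mm above the table. Bolt axis: along x, y 0, 85 mm above the table.
- gap (a point): Middle of the gap behind the bracket, in the fixture's frame x 24.5 mm, y 0, 85 mm above the table. The gap lies between the bracket and the grey rear rail (x 46.5 to 66.5 mm, y +-85 mm, top 85 mm above the table), is 44 mm wide in x, and is open above and at both ends.
- drive_cap (a joint): How far the orange drive cap has slid along the fixture's +x to the bracket, m: 0 back, 0.024 fully home (end stop). Starts at 0 to 0.006. Rubs with about 3 N; a detent from about 0.013 to 0.023 resists with about 7 N in all, then keeps it home. The prongs pass the nut's round wings from about 0.017 on; if one meets a wing's edge, it slips aside.
- cap_fin (a point): Centre of the top of the upright orange grip fin on the drive cap, 150 mm above the table; moves with the cap, does not turn; 75 mm before the bracket's middle when the cap is back. 14 mm thick in the fixture's x, 36 mm wide in y, 45 mm tall above the round cap. Pinch it from above across its thickness, or push its robot side. The motor, x -190 to -130 mm, is 109 mm high.
- spindle_turn (a joint): Angle of the steel spindle with three prongs, carried by the drive cap, about the fixture's x axis, rad, positive being the drive's direction. The drive runs all the time with about 0.08 N m, at about 0.5 rad/s, and stalls harmlessly when held.
- spindle: The steel spindle disc, 32 mm across, with three prongs 12.5 mm off the axis, pointing to the bracket; with the cap home they push the nut's wings round. Origin on the bolt's axis, 45 mm behind the prong tips.
- bolt_turn (a joint): Angle of the bolt about the fixture's x axis, rad. It turns freely, and with the drive once the prongs have caught the nut (up to 120 degrees of spindle turn, about 4 s, may pass first). At 0, and every 60 degrees, two flats of the hex head are upright, facing the fixture's +y and -y.
- bolt: The whole brass bolt: hex head in the gap behind the bracket, and in front of it a nut with three wings, 33 mm across the wings, fast on the bolt. Origin where the bolt's axis crosses the middle of the bracket; x along the bolt to the head, turns with it.
- bolt_head (a point): Centre of the brass hex bolt head in the gap, 19 mm across flats, 22 mm across corners, 18 mm long; 13.5 mm behind the bracket's middle (spans the fixture's x 4.5 to 22.5 mm), 85 mm above the table. Grip it from above, fingers closing along the fixture's y; squeezing may turn it until its flats meet the fingers. 20 N or more holds it.
- spare_bolt: steel bolt, 19 mm hex head down, 55 mm tall, standing on the fixture's base plate; origin at the centre of its underside. Bystander.
- spare_washer: steel washer, 28 mm across, 4 mm thick, lying on the fixture's base plate; origin under its centre. Bystander.
- tin: metal tin with white cap, 68 mm across, 110 mm tall, to the robot's left; origin under its centre. Bystander.
- screwdriver: screwdriver lying on the table on the right. Bystander.
- display: aluminium back of a tablet display, 170 x 240 x 7 mm, lying on the left. Bystander.
- parts_tray: blue divided tray, 120 x 160 x 30 mm, on the right. Bystander.
- tape_roll: yellow tape roll, 90 mm across, 20 mm tall, lying on the right. Bystander.

How it is judged:
On the way, in this order (a step that is already met when the one before it is completed fails the run):
1. the drive cap is fully home (value of joint drive_cap above 0.0215 m), for 0.2 s.
2. the bolt head is gripped behind the bracket and neither bolt nor drive turns any more (value of joint drive_cap above 0.0215 m and contact force between the fingers and bolt above 6 N and distance between the grasp point and bolt_head below 0.025 m and velocity of joint bolt_turn between -0.06 and 0.06 rad/s and velocity of joint spindle_turn between -0.08 and 0.08 rad/s and contact force between spindle and bolt above 0.8 N), for 0.3 s.
At the end, for the whole second after the job is handed in: The drive cap is home (past 21.5 of 24 mm); the fingers grip the bolt head with more than 6 N, the grasp point within 25 mm of the head's centre; the prongs press on the nut's wings (over 0.8 N), and bolt (under 0.06 rad/s) and spindle (under 0.08 rad/s) stand still, held by the robot (all of step 2); the arm keeps its last pose, push and grip.
It fails at once if a loose thing around is shoved more than 30 mm (distance of any of spare_bolt, spare_washer, tin, screwdriver, display, parts_tray, tape_roll from where it was at the start of the episode above 0.03 m).
It also fails if it takes over 40 s, if anything falls off the work surface, if the arm or the gripper's body presses on something with over 40 N, if the wrist force passes 120 N, or if a joint passes its speed limit or range.

### The arm

A 7-joint arm with a two-finger parallel gripper is mounted at the origin on the work surface. World frame = base frame: x ahead of the robot, y to its left, z up, the work surface at z = 0. Lengths are in m, angles in rad, forces in N, time in s.
With the tool pointing down it reaches from about 0.425 to 0.8 m from the base axis. Payload 8.3 kg.
Tool frame: the origin (TCP) lies at the very end of the fingers, on their centre line; the grasp point (between the pads) lies 19 mm behind it; z points along the fingers, y is the line along which they close (so a half turn about z gives the same grasp; the last joint's range is limited). The gripper opens to 85 mm and grips with 20 to 120 N. Pads are 22 mm wide; open, the fingers measure 114 mm over their backs; the gripper's body (76 mm by 85 mm) begins 54 mm behind the grasp point. The pads swing forward as they close: fully open they stand 13 mm farther back than shut.
Start: joints at [1.049, 0.383, 0.016, 1.37, -0.006, 1.388, -0.046], TCP at [0.277, -0.56, 0.231] pointing down, gripper open.
Joint ranges: [-2.95, 2.95], [-0.25, 2.06], [-1.52, 1.56], [0.18, 2.33], [-1.44, 4.58], [0.02, 2.06], [-3.01, 3.01]. Speed limits (rad/s): [2.39, 2.39, 3.01, 3.01, 3.14, 3.14, 3.14].

### API

Orientations are given as a unit quaternion [x, y, z, w].
In Python, from station import manip, cams, sign_off gives the robot as it stands.
- The arm moves only by the shell command python3 -m handwheel 'ROWS' [FORCE]. ROWS is JSON, a list of rows, each a list of 7 numbers: the shift along the tool's x, y, z in m, then the turn, a rotation vector about the tool's x, y, z in rad, then the opening, from 0 (shut) to 1 (fully open). In form: [[tx, ty, tz, ax, ay, az, grip], ...]. A call has 1 to 8 rows; each row shifts and turns the commanded pose from where the row before left it, along the tool's axes as they then stand; what a row does not reach is not made up. A row lasts 1/12 s, in which the tool goes at most 41.7 mm and 7.16 degrees, less where a joint would pass 70% of its speed; a pose out of reach is approached as far as the arm can. A call with a gripper value outside its range is refused whole. The fingers move at their own pace and stop on an object; FORCE is the grip in N (left out, the last holds). Time passes only in rows, so rows that do not move let the fingers close. It gives the time, the measured TCP pose, the force, the opening and the grip force at its end, in the units of the state.
- manip.get_state(): the state, without advancing time (a new reading comes with each control period).
- cams.grab_frame(name): name is "scene" or "top" or "wrist"; returns a dict with "frame" (384x512x3 uint8, red, green, blue), "fx", "fy", "cx", "cy" (pixels), "position" and "attitude" of the camera in the world; the wrist camera has in their place "tool_from_camera" (4x4, takes a point from camera to tool coordinates, whose origin is the TCP and whose axes are the flange's). Camera axes: x right, y up, looking along -z (the intrinsics and any distortion apply to the point x, -y, -z); pixel columns grow to the right and rows downward; lengths in m; the calibration is good to about 2 mm. A picture is of the moment at which its call begins: read the wrist's pose just before it. There is no depth.
- sign_off(): hands the job in; it is judged then, once.
The state is a dict: "clock": time; "joints": joint angles; "qvel": joint speeds; "joint_efforts": joint torques, N m; "position": TCP position; "orientation": TCP orientation; "contact_force": force on the tool from outside, world axes, zero at the start; "ft_torque": the same for the moment, N m; "finger_gap": opening from 0.0 (shut) to 1.0 (fully open); "grip_force": force on a finger pad.
Only numpy, scipy, OpenCV 4.12 (cv2) and the standard library are available. Lean on these libraries where they do the work, as an engineer would, in place of code of your own. Each camera call takes 0.05 s, during which the arm holds its last target. There are 200 camera calls.

## Working session

There is one attempt and no reset: what is moved stays moved. The work goes in short steps, Python scripts to look and compute and a shell command to move; the robot and the scene stay as the last step left them, time stands still between calls to the robot, and variables do not carry over. Pictures are saved under pics/ and viewed, at most 10 in all, crops included, and the job is handed in when it is done.

```bash
mkdir -p pics; cat > h.py <<'E'
from station import manip,cams,sign_off
import numpy as np,cv2
from scipy.spatial.transform import Rotation as R
def grab(n):
    f=cams.grab_frame(n); return f
def save(f,p): cv2.imwrite('pics/'+p,f['frame'][:,:,::-1])
E
python3 - <<'E'
from h import *
s=manip.get_state(); print(s)
a=[]
for n in ['scene','top']:
    f=grab(n); save(f,n+'0.png'); print({k:v for k,v in f.items() if k!='frame'})
E
```

```text
{'clock': 0.0, 'joints': array([ 1.04910353,  0.38425278,  0.01638911,  1.37116992, -0.0062457 ,
        1.38819828, -0.04652458]), 'qvel': array([ 7.03515012e-04, -5.43010949e-04, -1.28156874e-03, -1.38142690e-04,
       -2.15678783e-03,  9.94308662e-05,  9.04125753e-04]), 'joint_efforts': array([ 8.13738598e-05, -6.27598858e+01,  8.44378509e-01, -3.71823943e+01,
        1.65614061e-02,  1.39777281e-02,  2.40728252e-05]), 'position': array([ 0.27657286, -0.55990851,  0.23026276]), 'orientation': array([ 9.73799376e-01,  2.27406676e-01, -2.71336595e-04, -9.51119849e-04]), 'contact_force': array([-0.71017797,  0.21591149, -0.17246316]), 'ft_torque': array([0.04078996, 0.03452806, 0.03766568]), 'grip_force': 0.0, 'finger_gap': 0.9992029878157241}
{'fx': 423.693889126683, 'fy': 423.693889126683, 'cx': 251.69621970335632, 'cy': 189.18187182330374, 'position': array([1.10663366, 0.92219091, 0.98873861]), 'attitude': array([0.12546518, 0.4222371 , 0.8622678 , 0.24993712])}
{'fx': 395.47029394471247, 'fy': 395.47029394471247, 'cx': 255.3069451448407, 'cy': 187.82817207485618, 'position': array([ 0.22456358, -0.02205662,  1.4853426 ]), 'attitude': array([-0.07664228,  0.07618791,  0.7133144 , -0.69246222])}
```

View pics/scene0.png

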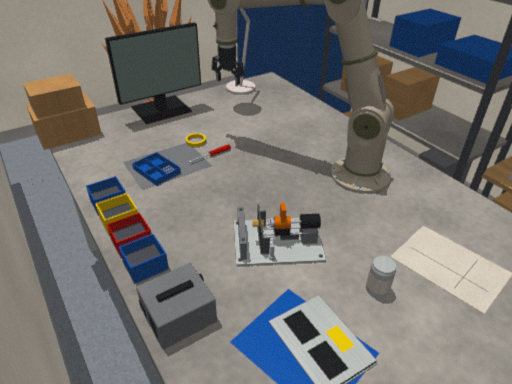

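View pics/top0.png

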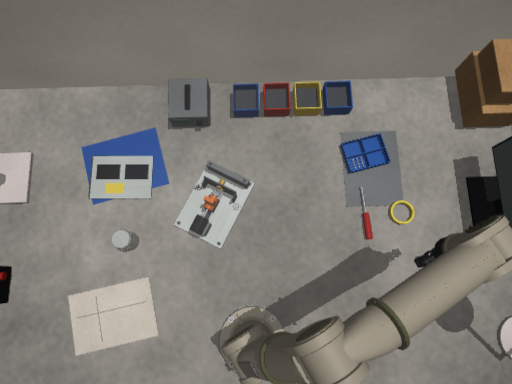

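The jig sits around (215,200) in the top picture and (280,240) in the scene picture. The tin is at (123,240) in the top picture.

```bash
cat >> h.py <<'E'
def ray(f,px):
    u=np.asarray(px,float).reshape(-1,2)
    d=np.stack([(u[:,0]-f['cx'])/f['fx'],-(u[:,1]-f['cy'])/f['fy'],-np.ones(len(u))],1)
    return np.asarray(f['position']),R.from_quat(f['attitude']).apply(d)
def onz(f,px,z):
    p,d=ray(f,px); return p+d*((z-p[2])/d[:,2])[:,None]
def proj(f,P):
    q=R.from_quat(f['attitude']).inv().apply(np.atleast_2d(P)-f['position'])
    return np.stack([f['cx']-f['fx']*q[:,0]/q[:,2],f['cy']+f['fy']*q[:,1]/q[:,2]],1)
E
python3 - <<'E'
from h import *
f=grab('top'); im=f['frame']
hsv=cv2.cvtColor(im,cv2.COLOR_RGB2HSV)
m=((hsv[...,2]>185)&(hsv[...,1]<40)).astype(np.uint8); w=np.zeros_like(m); w[150:255,165:262]=1; m*=w
c=np.argwhere(m)[:,::-1]
r=cv2.minAreaRect(c.astype(np.float32)); b=cv2.boxPoints(r); print(r,b)
P=onz(f,b,0.012); print(P.round(4),[np.linalg.norm(P[i]-P[i-1]).round(4) for i in range(4)])
o=((hsv[...,0]>3)&(hsv[...,0]<16)&(hsv[...,1]>170)&(hsv[...,2]>120)&(w>0)); print('orange',o.sum(),np.argwhere(o)[:,::-1].mean(0))
cr=im[150:255,160:265]; big=cv2.resize(cr,None,fx=5,fy=5,interpolation=cv2.INTER_CUBIC)
mm=cv2.resize(m[150:255,160:265],None,fx=2,fy=2)
big[:210,:210][mm>0]=big[:210,:210][mm>0]
g=grab('scene'); c2=cv2.resize(g['frame'][195:275,225:335],None,fx=2.5,fy=2.5,interpolation=cv2.INTER_CUBIC)
out=np.zeros((525,800,3),np.uint8); out[:,:525]=big; out[:200,525:800]=c2; out[210:420,530:740]=mm[...,None]*255
save({'frame':out},'c1.png')
E
```

```text
((213.60519409179688, 203.79623413085938), (51.91265106201172, 72.1789321899414), 27.299570083618164) [[173.98769 223.96141]
 [207.09206 159.8217 ]
 [253.2227  183.63106]
 [220.11833 247.77077]]
[[ 0.4194  0.2823  0.012 ]
 [ 0.6654  0.1577  0.012 ]
 [ 0.5654 -0.0184  0.012 ]
 [ 0.326   0.1106  0.012 ]] [np.float64(0.1955), np.float64(0.2758), np.float64(0.2026), np.float64(0.2719)]
orange 0 [nan nan]<stdin>:8: RuntimeWarning: Mean of empty slice.
  ret = um.true_divide(
```

View pics/c1.png

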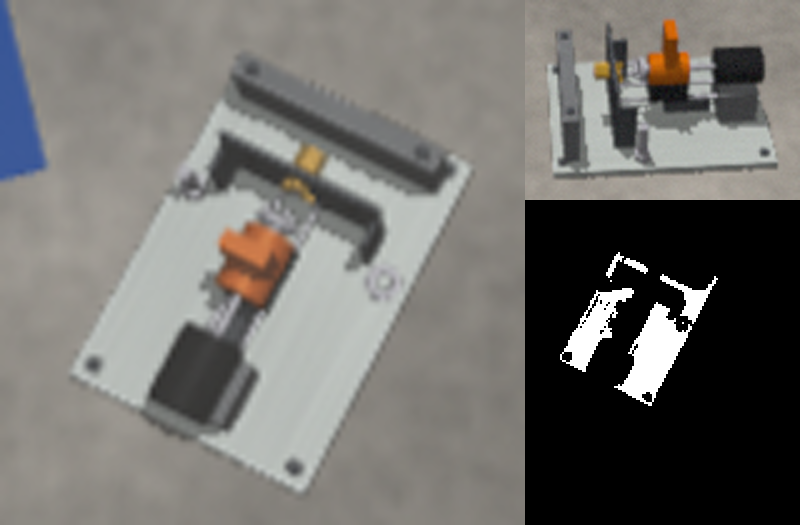

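The crop shows the base plate corners clearly. The fin, the bolt head (310,158) and the bracket are in view. The spare bolt is at the left, in front of the bracket, and the washer is at (383,282).

```bash
cat >> h.py <<'E'
def fit2(W,F):
    W=np.asarray(W)[:,:2];F=np.asarray(F)[:,:2]
    a=W-W.mean(0);b=F-F.mean(0)
    th=np.arctan2((b[:,0]*a[:,1]-b[:,1]*a[:,0]).sum(),(a*b).sum())
    c,s=np.cos(th),np.sin(th);M=np.array([[c,-s],[s,c]])
    t=W.mean(0)-M@F.mean(0); return th,t,np.linalg.norm(W-(F@M.T+t),axis=1)
def wcam(f,s):
    T=np.asarray(f['tool_from_camera']);Rt=R.from_quat(s['orientation'])
    f['position']=s['position']+Rt.apply(T[:3,3]); f['attitude']=(Rt*R.from_matrix(T[:3,:3])).as_quat(); return f
E
python3 - <<'E'
from h import *
P=np.array([[.4194,.2823],[.6654,.1577],[.5654,-.0184],[.326,.1106]])
th,t,e=fit2(P,[[-.2,.1],[.08,.1],[.08,-.1],[-.2,-.1]]); print(th,np.degrees(th),t,e)
s=manip.get_state();f=wcam(grab('wrist'),s); print(f['tool_from_camera'],f['fx'],f['cx'],f['cy'],f.keys())
print(R.from_quat(s['orientation']).as_matrix().round(3))
E
```

```text
-0.4903472661872523 -28.094828848307493 [0.54698016 0.10479406] [0.00520426 0.00248065 0.00573452 0.00255219]
[[ 7.86185449e-04  9.59484288e-01  2.81761038e-01  7.05851881e-02]
 [ 9.99999595e-01 -6.31213347e-04 -6.40776465e-04 -2.38404939e-04]
 [-4.36963622e-04  2.81761428e-01 -9.59484396e-01 -1.41552040e-01]
 [ 0.00000000e+00  0.00000000e+00  0.00000000e+00  1.00000000e+00]] 302.795774397291 260.55358807211815 193.19147221570003 dict_keys(['frame', 'fx', 'fy', 'cx', 'cy', 'tool_from_camera', 'position', 'attitude'])
[[ 0.897  0.443 -0.001]
 [ 0.443 -0.897  0.001]
 [-0.    -0.001 -1.   ]]
```

```bash
python3 -m handwheel '[[0.03,-0.014,-0.011,0,0,0,1],[0.031,-0.014,-0.011,0,0,0,1],[0.031,-0.014,-0.011,0,0,0,1],[0.031,-0.014,-0.011,0,0,0,1],[0.031,-0.014,-0.011,0,0,0,1],[0.031,-0.014,-0.011,0,0,0,1],[0.031,-0.014,-0.011,0,0,0,1],[0.031,-0.014,-0.011,0,0,0,1]]'; python3 -m handwheel '[[0,0,0,0,0,0.119,1],[0,0,0,0,0,0.119,1],[0,0,0,0,0,0.119,1],[0,0,0,0,0,0.119,1],[0,0,0,0,0,0.119,1],[0,0,0,0,0,0.119,1],[0,0,0,0,0,0.119,1],[0,0,0,0,0,0.119,1]]'; python3 -c "
from h import *
s=manip.get_state();M=R.from_quat(s['orientation']).as_matrix();print(M.round(3),s['joints'].round(2),s['clock'],(M.T@(np.array([.494,.133,.32])-s['position'])).round(3))"
```

```text
clock: 0.92
position: [0.4494, -0.3491, 0.3199]
orientation: [0.974, 0.227, 0.0, 0.0]
contact_force: [0.5, -0.1, 0.6]
finger_gap: 0.999
grip_force: 0.0
clock: 1.58
position: [0.4486, -0.3505, 0.3192]
orientation: [0.969, -0.247, -0.0, -0.0]
contact_force: [-0.1, 0.2, -0.0]
finger_gap: 0.999
grip_force: 0.0
[[ 0.878 -0.479 -0.   ]
 [-0.479 -0.878  0.   ]
 [-0.    -0.    -1.   ]] [ 0.63  0.24 -0.02  1.37  0.01  1.54 -1.47] 1.5833 [-0.192 -0.446 -0.001]
```

```bash
python3 -m handwheel '[[-0.014,-0.032,0,0,0,0,0],[-0.014,-0.032,0,0,0,0,0],[-0.014,-0.032,0,0,0,0,0],[-0.014,-0.032,0,0,0,0,0],[-0.014,-0.032,0,0,0,0,0],[-0.014,-0.032,0,0,0,0,0],[-0.014,-0.032,0,0,0,0,0]]' 30; python3 -m handwheel '[[-0.014,-0.032,0,0,0,0,0],[-0.014,-0.032,0,0,0,0,0],[-0.014,-0.032,0,0,0,0,0],[-0.014,-0.032,0,0,0,0,0],[-0.014,-0.032,0,0,0,0,0],[-0.014,-0.032,0,0,0,0,0],[-0.010,-0.030,0,0,0,0,0],[0,0,0,0,0,0,0]]'; python3 -c "
from h import *
s=manip.get_state();print(s['joints'].round(2),s['clock'],s['position'])
f=wcam(grab('wrist'),s);save(f,'w1.png')
im=cv2.imread('pics/w1.png')
th=-.4903;t=np.array([.547,.1048])
def w(x,y,z): return [t[0]+np.cos(th)*x-np.sin(th)*y,t[1]+np.sin(th)*x+np.cos(th)*y,z]
for p in [(-.2,.1,.012),(.08,.1,.012),(.08,-.1,.012),(-.2,-.1,.012),(0,.065,.11),(0,-.065,.11),(.0465,.085,.085),(.0465,-.085,.085),(.0225,0,.085),(-.075,0,.15)]:
  q=proj(f,[w(*p)])[0];print(p,q.round(1));cv2.circle(im,tuple(int(v) for v in q.clip(-9,999)),2,(0,0,255),1)
cv2.imwrite('pics/w1a.png',cv2.resize(im,None,fx=1.5,fy=1.5))"
```

```text
clock: 2.17
position: [0.4681, -0.1051, 0.3194]
orientation: [0.97, -0.244, 0.0, 0.0]
contact_force: [0.5, 0.3, 0.5]
finger_gap: 0.007
grip_force: 0.0
clock: 2.83
position: [0.4896, 0.1407, 0.3192]
orientation: [0.971, -0.239, -0.001, -0.001]
contact_force: [-0.9, -0.1, -0.1]
finger_gap: 0.002
grip_force: 0.0
[ 0.07  0.13 -0.46  1.51  0.05  1.52 -2.44] 2.8333 [0.48957555 0.14073634 0.3192228 ]
(-0.2, 0.1, 0.012) [200.7 235. ]
(0.08, 0.1, 0.012) [190.7  44.2]
(0.08, -0.1, 0.012) [338.9  45.3]
(-0.2, -0.1, 0.012) [324.8 236. ]
(0, 0.065, 0.11) [206.6 106.7]
(0, -0.065, 0.11) [323.3 107.6]
(0.0465, 0.085, 0.085) [191.2  64.3]
(0.0465, -0.085, 0.085) [339.1  65.4]
(0.0225, 0, 0.085) [264.9  86.9]
(-0.075, 0, 0.15) [264.5 181.2]
```

View pics/w1a.png

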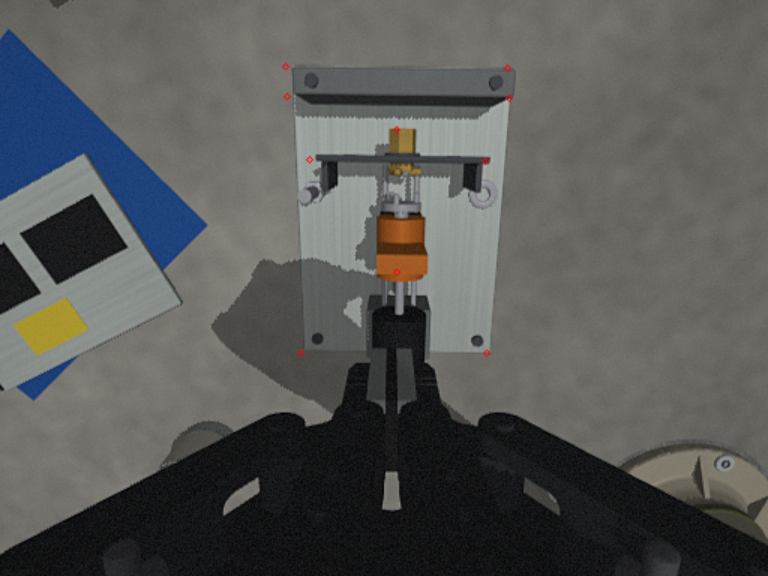

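Wrist view: bracket top edge from (316,158) to (489,160), rail top from (293,67) to (515,98), and fin top face about (377..427, 248..279), all in 1.5x pixels. I'll refine the frame from these.

```bash
python3 - <<'E'
from h import *
import json
s=manip.get_state();f=wcam(grab('wrist'),s)
g=lambda p,z: onz(f,np.array(p)/1.5,z)
W=np.vstack([g([[316,158],[489,159.5]],.11),g([[293,67],[515,69.5],[293.5,96],[513,98]],.085),g([[304,352],[491,352.5]],.012)])
F=np.array([[0,.065],[0,-.065],[.0665,.085],[.0665,-.085],[.0465,.085],[.0465,-.085],[-.2,.1],[-.2,-.1]])
th,t,e=fit2(W,F);print(th,t,e.round(4))
th2,t2,e2=fit2(W[:6],F[:6]);print(th2,t2,e2.round(4))
M=np.array([[np.cos(th),-np.sin(th)],[np.sin(th),np.cos(th)]])
fx=lambda p:((np.atleast_2d(p)[:,:2]-t)@M).round(4)
hsv=cv2.cvtColor(f['frame'],cv2.COLOR_RGB2HSV);print(hsv[int(265/1.5),int(400/1.5)],hsv[int(230/1.5),int(400/1.5)],hsv[int(140/1.5),int(402/1.5)])
print('fin',fx(g([[402,248],[402,278]],.15)),'finlr',fx(g([[377,265],[427,265]],.15)))
print('head top',fx(g([[390,129],[415,129],[390,152],[415,152]],.0945)))
print('tcp',fx(s['position']), 'tool x yaw', R.from_quat(s['orientation']).as_matrix()[:,0])
json.dump([th,*t],open('fix.json','w'))
E
```

```text
-0.49445470893360954 [0.54603898 0.09683789] [0.0007 0.0013 0.0017 0.0012 0.0012 0.001  0.0005 0.0012]
-0.49587677592190216 [0.54588919 0.09692512] [0.0008 0.0015 0.0016 0.0011 0.0011 0.0009]
[ 12 195 165] [ 12 189 166] [ 20 150 148]
fin [[-0.0587  0.0007]
 [-0.0803  0.0004]] finlr [[-0.071   0.018 ]
 [-0.0707 -0.017 ]]
head top [[ 0.0222  0.0098]
 [ 0.0223 -0.0092]
 [ 0.0054  0.0097]
 [ 0.0056 -0.0096]]
tcp [[-0.0685  0.009 ]] tool x yaw [ 0.8840529  -0.46738535 -0.00118463]
```

```bash
cat >> h.py <<'E'
def fx():
    import json
    th,*t=json.load(open('fix.json'));s=manip.get_state();M=R.from_quat(s['orientation']).as_matrix()
    c,n=np.cos(th),np.sin(th);d=s['position'][:2]-t;F=np.array([[c,n],[-n,c]])
    print('fix x,y,z mm',(F@d*1000).round(1),(s['position'][2]*1000).round(1),'yaw err deg',np.degrees(np.arctan2(M[1,0],M[0,0])-th).round(2),'F',(F@s['contact_force'][:2]).round(1),s['contact_force'][2].round(1),'gap',round(s['finger_gap'],3),'grip',round(s['grip_force'],1),'t',s['clock'])
E
python3 -m handwheel '[[-0.019,0.0045,0,0,0,0.008,0],[-0.019,0.0045,-0.0,0,0,0,0],[0,0,0.035,0,0,0,0],[0,0,0.035,0,0,0,0],[0,0,0.035,0,0,0,0],[0,0,0.035,0,0,0,0],[0,0,0.035,0,0,0,0],[0,0,0.015,0,0,0,0]]' >/dev/null; python3 -m handwheel '[[0,0,0.006,0,0,0,0],[0,0,0,0,0,0,0]]' >/dev/null;python3 -c "
from h import *
fx()"
```

```text
fix x,y,z mm [-103.8   -4.7] 122.3 yaw err deg -0.5 F [0.6 0.2] 0.8 gap 0.003 grip 0.0 t 3.7667
```

```bash
python3 -m handwheel '[[0.004,-0.0047,0,0,0,-0.009,0],[0.004,0,0,0,0,0,0],[0.003,0,0,0,0,0,0],[0.003,0,0,0,0,0,0],[0.003,0,0,0,0,0,0],[0.003,0,0,0,0,0,0]]' >/dev/null;python3 -c "
from h import *
fx()"; python3 -m handwheel '[[0.003,0,0,0,0,0,0],[0.003,0,0,0,0,0,0],[0.003,0,0,0,0,0,0]]' >/dev/null;python3 -c "
from h import *
fx()"
```

```text
fix x,y,z mm [-84.   2.] 123.8 yaw err deg 0.16 F [-2.9  0.3] 1.8 gap 0.003 grip 1.5 t 4.2667
fix x,y,z mm [-76.    1.8] 123.3 yaw err deg 0.19 F [-4.3  0. ] 3.4 gap -0.002 grip 2.4 t 4.5167
```

```bash
for i in 1 2 3; do python3 -m handwheel '[[0.002,0,0,0,0,0,0],[0.002,0,0,0,0,0,0]]' >/dev/null;python3 -c "
from h import *
fx()"; done
```

```text
fix x,y,z mm [-70.5   1.5] 123.3 yaw err deg 0.12 F [-1.9  0.6] 2.3 gap 0.001 grip 1.4 t 4.6833
fix x,y,z mm [-69.3   1.6] 123.2 yaw err deg 0.2 F [-18.8  -4.2] 13.8 gap -0.0 grip 9.6 t 4.85
fix x,y,z mm [-69.    1.6] 123.2 yaw err deg 0.35 F [-34.1  -8.7] 26.2 gap 0.003 grip 17.2 t 5.0167
```

```bash
python3 -m handwheel '[[-0.01,0,0,0,0,0,0],[-0.012,0,0,0,0,0,0],[0,0,-0.03,0,0,0,0],[0,0,-0.035,0,0,0,0],[0,0,-0.03,0,0,0,0],[0,0,0,0,0,0,0]]' >/dev/null; python3 -c "
from h import *
fx()"; python3 -m handwheel '[[0.036,0,0,0,0,0,0],[0.036,0,0,0,0,0,0],[0.034,0,0,0,0,0,0.7],[0,0,0,0,0,0,0.7],[0,0,0,0,0,0,0.7],[0,0,0,0,0,0,0.7]]' >/dev/null; python3 -c "
from h import *
fx()
f=grab('wrist');im=f['frame'];save({'frame':cv2.resize(im,None,fx=1.5,fy=1.5)},'w2.png')"
```

```text
fix x,y,z mm [-82.9   3.7] 224.6 yaw err deg 0.11 F [0.5 0.4] -0.3 gap -0.001 grip 0.0 t 5.5167
fix x,y,z mm [20.7  1.8] 217.8 yaw err deg 0.11 F [-0.4  0.2] -0.9 gap 0.561 grip 0.0 t 6.0167
```

View pics/w2.png

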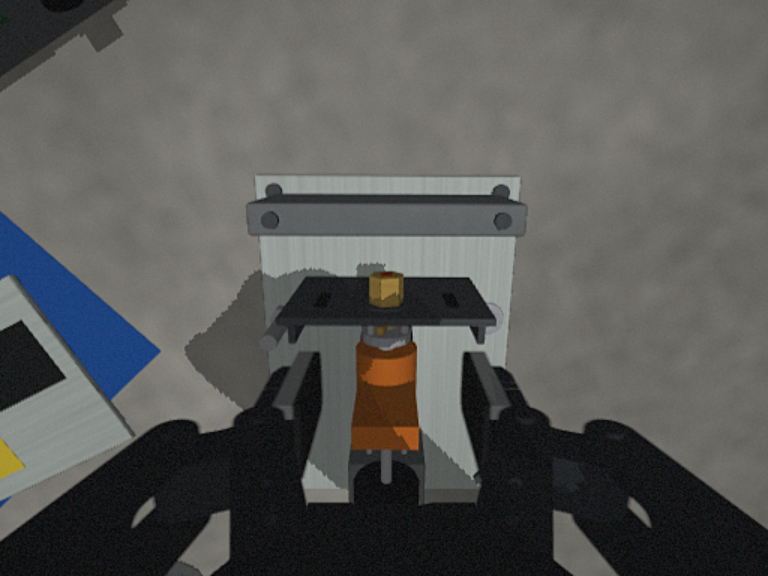

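The wrist view shows the bolt head at (386,288), the rail behind it at y 200–235, and the fin top at about (385, 428..450). The fingers straddle the head.

```bash
python3 - <<'E'
from h import *
import json
th,*t=json.load(open('fix.json'));s=manip.get_state();f=wcam(grab('wrist'),s)
M=np.array([[np.cos(th),-np.sin(th)],[np.sin(th),np.cos(th)]])
g=lambda p,z:((onz(f,np.array(p)/1.5,z)[:,:2]-t)@M*1000).round(1)
print('fin',g([[385,428],[385,449]],.15),'bracket top',g([[281,323],[497,323]],.11),'rail',g([[247,203],[526,203],[248,235],[526,235]],.085),'head',g([[370,272],[403,272],[386,302]],.095))
fx()
E
```

```text
fin [[-46.6   4.2]
 [-59.5   4.2]] bracket top [[ -2.7  65.6]
 [ -2.2 -60.9]] rail [[ 64.1  87.4]
 [ 64.7 -79.1]
 [ 44.9  88.4]
 [ 45.5 -80.8]] head [[24.5 13.9]
 [24.5 -5.9]
 [ 5.6  4.3]]
fix x,y,z mm [20.   2.3] 218.4 yaw err deg 0.21 F [-0.7  0.2] -0.2 gap 0.7 grip 0.0 t 6.1167
```

Everything is offset equally by about 4 mm in y, because the arm was still settling in the earlier picture. I'll refit now with the arm at rest.

```bash
python3 -m handwheel '[[0,0,0,0,0,0,0.7],[0,0,0,0,0,0,0.7],[0,0,0,0,0,0,0.7]]' >/dev/null; python3 - <<'E'
from h import *
import json
fx();s=manip.get_state();f=wcam(grab('wrist'),s);fx()
save({'frame':cv2.resize(f['frame'][100:260,150:366],None,fx=3.7,fy=3.7,interpolation=cv2.INTER_CUBIC)},'w3.png')
E
```

```text
fix x,y,z mm [20.6  2.1] 218.7 yaw err deg 0.18 F [-0.6  0. ] 0.3 gap 0.702 grip 0.0 t 6.3667
fix x,y,z mm [20.7  2. ] 218.7 yaw err deg 0.16 F [-0.2 -0.2] -0.5 gap 0.695 grip 0.0 t 6.4167
```

View pics/w3.png

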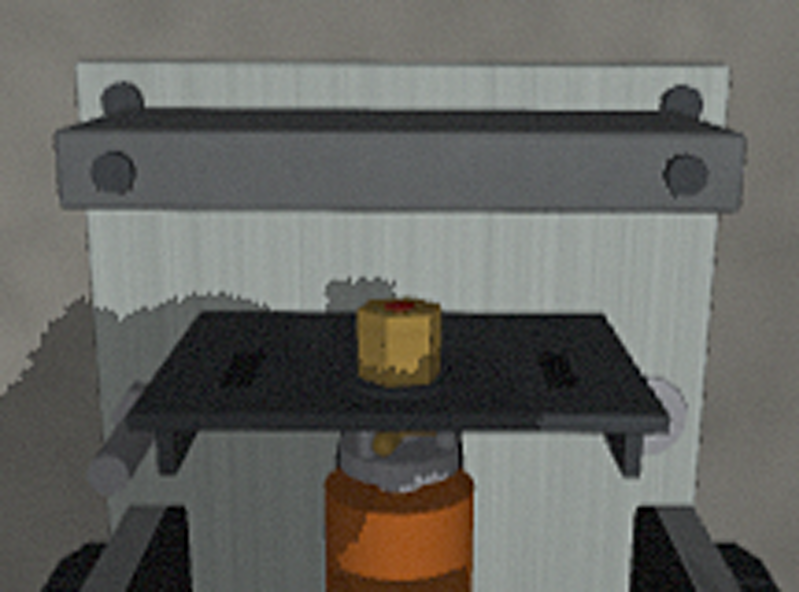

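This crop shows rail top corners (56,131), (744,135), (740,211), (62,207), bracket top rear edge (131,413)–(668,417), and base plate rear corners (79,62), (728,66).

```bash
python3 - <<'E'
from h import *
import json
s=manip.get_state();f=wcam(grab('wrist'),s)
g=lambda p,z: onz(f,np.array(p)/3.7+[150,100],z)
W=np.vstack([g([[131,414],[668,418]],.11),g([[56,131],[744,135],[62,207],[740,211]],.085),g([[79,62],[728,66]],.012)])
F=np.array([[.0025,.065],[.0025,-.065],[.0665,.085],[.0665,-.085],[.0465,.085],[.0465,-.085],[.08,.1],[.08,-.1]])
th,t,e=fit2(W,F);print(th,t,e.round(4))
json.dump([th,*t],open('fix.json','w'));fx()
M=np.array([[np.cos(th),-np.sin(th)],[np.sin(th),np.cos(th)]])
print('head',((g([[357,303],[441,306],[398,380]],.095)[:,:2]-t)@M*1000).round(1))
E
```

```text
-0.4970016836476157 [0.54617953 0.10060823] [0.0014 0.0013 0.0014 0.0019 0.0016 0.0016 0.0023 0.002 ]
fix x,y,z mm [22.5 -1.4] 218.6 yaw err deg 0.3 F [-0.  -0.3] 0.3 gap 0.697 grip 0.0 t 6.4667
head [[26.1 10.6]
 [25.4 -9.9]
 [ 6.4  0.5]]
```

```bash
python3 -m handwheel '[[-0.0035,-0.0014,0,0,0,0.005,0.6],[0,0,0.03,0,0,0,0.6],[0,0,0.03,0,0,0,0.6],[0,0,0.03,0,0,0,0.6],[0,0,0.012,0,0,0,0.6],[0,0,0,0,0,0,0.6],[0,0,0,0,0,0,0.6]]' >/dev/null; python3 -c "
from h import *
fx()"
```

```text
fix x,y,z mm [19.1  0.1] 116.8 yaw err deg -0.0 F [0.4 1. ] 0.2 gap 0.599 grip 0.0 t 7.05
```

```bash
python3 -m handwheel '[[0,0,0.017,0,0,0,0.6],[0,0,0.017,0,0,0,0.6],[0,0,0.016,0,0,0,0.6],[0,0,0,0,0,0,0.6],[0,0,0,0,0,0,0.6]]' >/dev/null; python3 -c "
from h import *
fx();s=manip.get_state();f=wcam(grab('wrist'),s);save({'frame':cv2.resize(f['frame'],None,fx=1.5,fy=1.5)},'w4.png')"
```

```text
fix x,y,z mm [19.7  0.5] 67.8 yaw err deg -0.01 F [-0.1  0.7] 0.4 gap 0.602 grip 0.0 t 7.4667
```

View pics/w4.png

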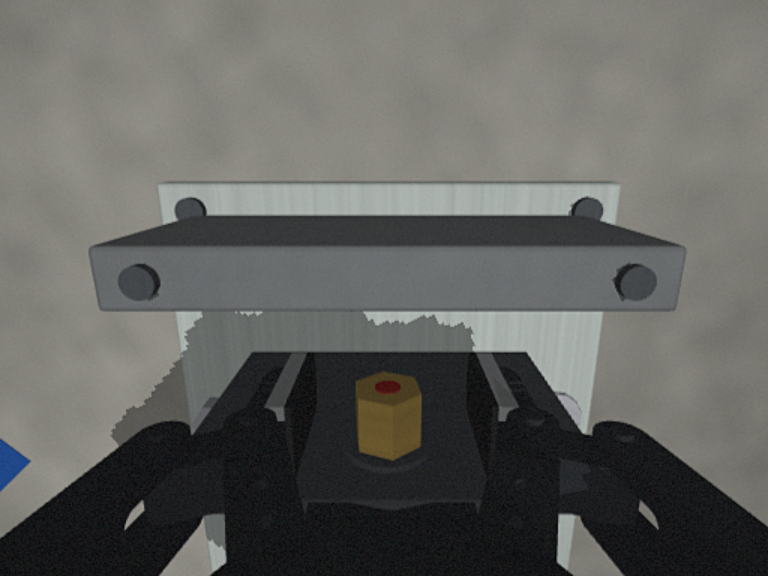

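The bolt head at (388,415) is centred between the open pads, and its side flats look almost upright. Closing now.

```bash
python3 -m handwheel '[[0,0,0.001,0,0,0,0],[0,0,0,0,0,0,0],[0,0,0,0,0,0,0],[0,0,0,0,0,0,0],[0,0,0,0,0,0,0],[0,0,0,0,0,0,0],[0,0,0,0,0,0,0],[0,0,0,0,0,0,0]]' 50; python3 -c "
from h import *
fx()"
```

```text
clock: 8.18
position: [0.5644, 0.0924, 0.0669]
orientation: [0.969, -0.246, 0.002, -0.001]
contact_force: [2.8, 2.4, 6.2]
finger_gap: 0.223
grip_force: 48.9
fix x,y,z mm [19.9  1.5] 66.9 yaw err deg 0.02 F [1.3 3.4] 6.2 gap 0.223 grip 48.9 t 8.1833
```

```bash
Z='[[0,0,0,0,0,0,0],[0,0,0,0,0,0,0],[0,0,0,0,0,0,0],[0,0,0,0,0,0,0],[0,0,0,0,0,0,0],[0,0,0,0,0,0,0],[0,0,0,0,0,0,0],[0,0,0,0,0,0,0]]'
python3 -c "
from h import *
cv2.imwrite('pics/s_a.png',grab('wrist')['frame'][:,:,::-1]);cv2.imwrite('pics/s1.png',grab('scene')['frame'][:,:,::-1])"
for i in 1; do python3 -m handwheel '[[0,0,0,0,0,0,0],[0,0,0,0,0,0,0],[0,0,0,0,0,0,0],[0,0,0,0,0,0,0],[0,0,0,0,0,0,0],[0,0,0,0,0,0,0],[0,0,0,0,0,0,0],[0,0,0,0,0,0,0]]'; done >/dev/null
for i in 1 2 3 4 5 6 7; do python3 -m handwheel '[[0,0,0,0,0,0,0],[0,0,0,0,0,0,0],[0,0,0,0,0,0,0],[0,0,0,0,0,0,0],[0,0,0,0,0,0,0],[0,0,0,0,0,0,0],[0,0,0,0,0,0,0],[0,0,0,0,0,0,0]]'>/dev/null; python3 -c "
from h import *
fx();print(manip.get_state()['ft_torque'].round(3))
cv2.imwrite('pics/s$i.png',grab('scene')['frame'][:,:,::-1])"; done
python3 - <<'E'
import cv2,numpy as np
I=[cv2.imread(f'pics/s{i}.png')[205:250,240:300].astype(int) for i in range(1,8)]
print([round(np.abs(a-b).max(2)[...].clip(12)[:].mean()-12,3) for a,b in zip(I,I[1:])])
o=[cv2.resize(I[i].astype(np.uint8),None,fx=6,fy=6,interpolation=cv2.INTER_CUBIC) for i in (0,2,5,6)]
cv2.imwrite('pics/cmp.png',np.vstack([np.hstack(o[:2]),np.hstack(o[2:])]))
E
```

```text
fix x,y,z mm [20.   1.5] 66.9 yaw err deg 0.02 F [0.4 4. ] 6.4 gap 0.222 grip 48.9 t 9.6167
[ 0.729 -0.511  0.053]
fix x,y,z mm [19.9  1.5] 66.9 yaw err deg 0.02 F [0.5 3.7] 6.3 gap 0.219 grip 48.9 t 10.3333
[ 0.782 -0.53   0.036]
fix x,y,z mm [19.9  1.5] 66.9 yaw err deg 0.02 F [1.2 3.2] 7.0 gap 0.216 grip 48.9 t 11.05
[ 0.745 -0.528  0.023]
fix x,y,z mm [20.   1.5] 66.9 yaw err deg 0.02 F [0.3 4.1] 5.8 gap 0.215 grip 48.9 t 11.7667
[ 0.805 -0.488  0.024]
fix x,y,z mm [19.9  1.5] 66.9 yaw err deg 0.03 F [-0.1  4.6] 6.4 gap 0.219 grip 48.9 t 12.4833
[ 0.748 -0.523  0.02 ]
fix x,y,z mm [20.   1.5] 66.9 yaw err deg 0.03 F [0.3 3.8] 5.8 gap 0.221 grip 48.9 t 13.2
[ 0.723 -0.512  0.045]
fix x,y,z mm [19.9  1.5] 66.9 yaw err deg 0.02 F [0.5 3.6] 7.3 gap 0.221 grip 48.9 t 13.9167
[ 0.792 -0.533  0.058]
[np.float64(0.026), np.float64(0.044), np.float64(0.039), np.float64(0.039), np.float64(0.034), np.float64(0.03)]
```

View pics/cmp.png

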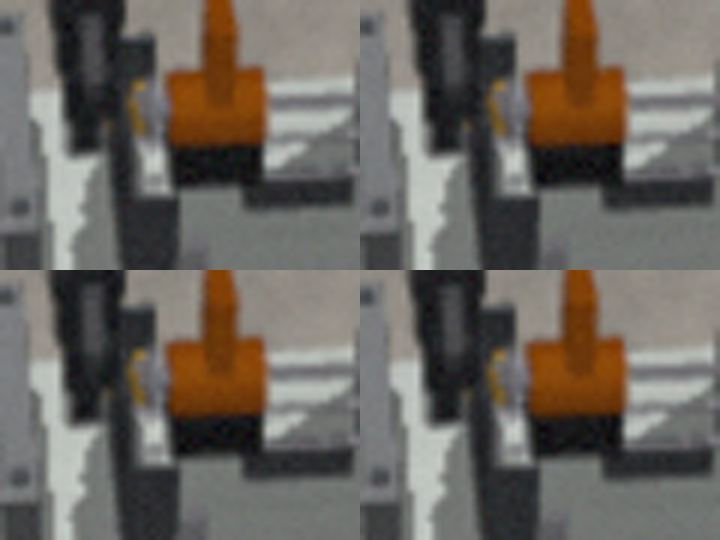

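The pictures stay unchanged for over 4 s: the cap is home at the bracket, the prongs rest on the nut, and nothing turns. The grip is 49 N, so I'm handing in.

```bash
python3 -c "
from h import *
print(sign_off())"
```

```text
the job is handed in; nothing more can be done
None
```

The drive cap was pushed to its end stop, and the brass bolt head is held with about 49 N; the camera showed nothing turning for over 4 s, and the job was handed in at about 14 s of robot time (the hand-in returned no verdict).

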